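# Make up two laptop repair kits

### The job

Make up the two repair kits from the stock on the bench. The blue tray gets the black charger in its long pocket and the yellow-lidded jar, upright, in its square pocket; the green tray gets the orange battery pack in its long pocket, the heat sink in its square pocket, and the red bit driver in its driver-shaped cutout, with its shank in the narrow channel. Set each thing down gently so that it lies flat on the pocket floor, do not drop or throw anything, leave the white charger and the red-lidded jar where they are, and leave everything released and at rest.

Things in the scene. Friction and masses are not known exactly. Their poses are not given: they have to be found in the camera images.
- blue_tray: Blue kit tray 179 x 141 mm, fixed, flat. Origin: centre of its underside, z up. Pocket floors 4 mm, walls 16 mm above the bench. In its axes (mm): long pocket 97 x 67 centred at (-35, 31); square pocket 64 x 67 centred at (51.5, 31); driver cutout: handle recess 90 x 38 centred at (-27.5, -45.5), going on towards +x as a shank channel 55 x 20. Its driver cutout stays empty.
- green_tray: Green kit tray 179 x 141 mm, fixed, flat. Origin: centre of its underside, z up. Pocket floors 4 mm, walls 16 mm above the bench. In its axes (mm): long pocket 97 x 67 centred at (-35, 31); square pocket 64 x 67 centred at (51.5, 31); driver cutout: handle recess 90 x 38 centred at (-27.5, -45.5), going on towards +x as a shank channel 55 x 20. 24 mm land between cutout and pockets.
- black_charger: Black power-adapter brick, 75 (x) x 45 (y) x 30 mm high, about 130 g, lying flat on the bench. Origin: centre of its underside, z up.
- white_charger: White power-adapter brick of the same size as the black one; not wanted, stays where it is. Origin: centre of its underside.
- yellow_jar: Round screw jar, 40 mm diameter, 46 mm high, with a yellow lid (the top 12 mm), about 70 g, standing upright. Origin: centre of its underside, z up.
- red_jar: The same jar with a red lid; not wanted, stays where it is. Origin: centre of its underside.
- battery: Orange battery pack of four round cells with black ends, 72 (x) x 40 (y) x 38 mm high, about 190 g, lying flat. Origin: centre of its underside, z up.
- heat_sink: Aluminium heat sink, upright fins along x on a copper base, 44 x 44 x 28 mm high, about 90 g; its two y faces are flat for gripping. Origin: centre of its underside, z up.
- driver: Bit driver lying flat: square-sided red handle with black bands, 80 (x) x 26 (y) x 26 mm high, and a steel shank, 10 mm thick, 45 mm long, out of its +x end at mid-height; about 80 g. Origin: centre of the handle's underside; x points along the shank to its tip, z up.
There are look-alikes about, which are no part of the job. Several things have the shape of the black_charger; the one meant has the colours described above. What is shaped like the yellow_jar but purple is not meant.

How it is judged:
At the end, for the whole second after the job is handed in: Each of the five lies level (0.12 rad) and at rest on its pocket's floor (underside under 8 mm above the tray's), within 15 mm of the pocket centre in x and y (driver handle 10 mm, aligned to 0.25 rad, shank in the channel); white charger and red-lidded jar within 30 mm of their start (x of black_charger in the frame of blue_tray between -0.05 and -0.02 m and y of black_charger in the frame of blue_tray between 0.016 and 0.046 m and z of each of black_charger, yellow_jar in the frame of blue_tray below 0.008 m and angle between each of black_charger, yellow_jar, battery, heat_sink, driver's own z axis and vertical below 0.12 rad and linear speed of each of black_charger, yellow_jar, battery, heat_sink, driver below 0.02 m/s and angular speed of each of black_charger, yellow_jar, battery, heat_sink, driver below 0.2 rad/s and x of yellow_jar in the frame of blue_tray between 0.0365 and 0.0665 m and y of yellow_jar in the frame of blue_tray between 0.016 and 0.046 m and x of battery in the frame of green_tray between -0.05 and -0.02 m and y of battery in the frame of green_tray between 0.016 and 0.046 m and z of each of battery, heat_sink, driver in the frame of green_tray below 0.008 m and x of heat_sink in the frame of green_tray between 0.0365 and 0.0665 m and y of heat_sink in the frame of green_tray between 0.016 and 0.046 m and x of driver in the frame of green_tray between -0.0375 and -0.0175 m and y of driver in the frame of green_tray between -0.0555 and -0.0355 m and angle between the x axis of driver and the x axis of green_tray, either way round below 0.25 rad and x of green_tray in the frame of driver above 0 m and distance of each of white_charger, red_jar from where it was at the start of the episode below 0.03 m); the robot touches nothing.
It fails at once if the white charger or the red-lidded jar is moved by more than 30 mm (distance of any of white_charger, red_jar from where it was at the start of the episode above 0.03 m).
It fails at once if a part is dropped or thrown: it moves faster than 0.9 m/s (a fall of about 40 mm) out of the fingers ((contact force between the fingers and black_charger below 0.02 N and linear speed of black_charger above 0.9 m/s) or (contact force between the fingers and yellow_jar below 0.02 N and linear speed of yellow_jar above 0.9 m/s) or (contact force between the fingers and battery below 0.02 N and linear speed of battery above 0.9 m/s) or (contact force between the fingers and heat_sink below 0.02 N and linear speed of heat_sink above 0.9 m/s) or (contact force between the fingers and driver below 0.02 N and linear speed of driver above 0.9 m/s)).
It also fails if it takes over 115 s, if anything falls off the work surface, if the arm or the gripper's body presses on something with over 40 N, if the wrist force passes 120 N, or if a joint passes its speed limit or range.

### The arm

A 6-joint arm with a two-finger parallel gripper is mounted at the origin on the work surface. World frame = base frame: x ahead of the robot, y to its left, z up, the work surface at z = 0. Lengths are in m, angles in rad, forces in N, time in s.
With the tool pointing down it reaches from about 0.225 to 0.875 m from the base axis. Payload 3.4 kg.
Tool frame: the origin (TCP) lies at the very end of the fingers, on their centre line; the grasp point (between the pads) lies 19 mm behind it; z points along the fingers, y is the line along which they close (so a half turn about z gives the same grasp; the last joint's range is limited). The gripper opens to 85 mm and grips with 20 to 120 N. Pads are 22 mm wide; open, the fingers measure 114 mm over their backs; the gripper's body (76 mm by 85 mm) begins 54 mm behind the grasp point. The pads swing forward as they close: fully open they stand 13 mm farther back than shut.
Start: joints at [-1.353, 0.276, 1.505, -0, 1.361, -0.121], TCP at [0.191, -0.542, 0.231] pointing down, gripper open.
Joint ranges: [-2.89, 2.89], [-0.75, 2.08], [0.22, 2.7], [-1.18, 4.32], [0.11, 2.71], [-2.7, 2.7]. Speed limits (rad/s): [2.57, 2.57, 3.14, 3.14, 3.14, 3.14].

### API

Orientations are given as a 3x3 rotation matrix whose columns are the frame's x, y, z axes.
In Python, from workcell import status, vision, manip gives the robot as it stands.
- The arm moves only by the tool arm_command, never from a script. Its argument "series" is a list that holds one entry, the list of rows, each a list of 4 numbers: the shift along the tool's x, y, z as a fraction of full scale, then the turn about the tool's z as a fraction of full scale. In form: [[[tx, ty, tz, turn], ...]]. A call has exactly 8 rows; each row shifts and turns the commanded pose from where the row before left it, along the tool's axes as they then stand; what a row does not reach is not made up. Full scale, the value 1, is 1000 mm for a shift and 360 degrees for a turn. A row lasts 1/10 s, in which the tool goes at most 50 mm and 8.59 degrees, less where a joint would pass 70% of its speed; a pose out of reach is approached as far as the arm can. A call with a number of a shift or a turn outside -1 to 1 is refused whole. A call with a gripper value outside its range is refused whole. "gripper" is the gripper's target within -1 to 1 (shut at 1, half-way at 0, fully open at -1), set as the call begins (left out, the last holds). The fingers move at their own pace and stop on an object; the grip force is fixed at half the most. Time passes only in rows, so rows that do not move let the fingers close, or fill a call up. It gives the time, the measured TCP pose, the force, the opening and the grip force at its end, in the units of the state.
- status.read_state(): the state, without advancing time (a new reading comes with each control period).
- vision.capture(name): name is "scene" or "side" or "wrist"; returns a dict with "color" (480x640x3 uint8, blue, green, red), "intrinsics" (3x3 intrinsics, pixels), "k1" (the pictures are not rectified: a ray, as slopes to the right and down, at radius r is drawn at 1 + k1 r^2 times it, then the intrinsics apply), "world_to_cam" (4x4, takes a point from world to camera coordinates). Camera axes: x right, y up, looking along -z (the intrinsics and any distortion apply to the point x, -y, -z); pixel columns grow to the right and rows downward; lengths in m; the calibration is good to about 2 mm. A picture is of the moment at which its call begins. There is no depth.
- manip.close_job(): hands the job in; it is judged then, once.
Trained networks look in the newest picture that a camera, given by its name, has taken for a name from the list of things; names that differ only in an ending like _2 or _b are one class to them, and where a whole thing is asked for, a point or a joint stands for the part that bears it (a point fixed in the world has none). Each returns a list of dicts, best first, with "score" (0 to 1); they miss things now and then, are a little off and sometimes report something else, mostly with a low value. They report only what shows in the picture. A call takes as long as a camera call. They do not tell look-alikes from the thing itself.
- vision.find_in(camera, thing): "position" ([x, y, z] in m, in world coordinates, good to about 4 mm: the middle of the surface that is visible of it).
The state is a dict: "time": time; "joint_positions": joint angles; "qd": joint speeds; "joint_efforts": joint torques, N m; "ee_pos": TCP position; "eef_rot": TCP orientation; "contact_force": force on the tool from outside, world axes, zero at the start; "ft_torque": the same for the moment, N m; "grip_width": opening from 0.0 (shut) to 1.0 (fully open); "gripper_force": force on a finger pad.
Only numpy, scipy, OpenCV 4.12 (cv2) and the standard library are available. Lean on these libraries where they do the work, as an engineer would, in place of code of your own. Each camera call takes 0.05 s, during which the arm holds its last target. There are 200 camera calls.

## Working session

There is one attempt and no reset: what is moved stays moved. The work goes in short steps, Python scripts to look and compute and a tool call to move; the robot and the scene stay as the last step left them, time stands still between calls to the robot, and variables do not carry over. Pictures are saved under pics/ and viewed, at most 16 in all, crops included, and the job is handed in when it is done.

Besides the shell and the picture viewer there is one more tool, called by a JSON object that holds its "api" and its "payload". arm_command: Moves the arm, as the interface text tells. Shift numbers are shares of 1000 mm and turn numbers shares of 360 degrees, none past 1 either way. Its arguments: {"type":"object","properties":{"series":{"type":"array"},"gripper":{"type":"number"}},"required":["series"]}

```bash
ls; mkdir -p pics
cat > h.py <<'E'
import numpy as np, cv2, json
from workcell import status, vision, manip
def cap(n,save=None):
    c=vision.capture(n)
    if save: cv2.imwrite('pics/'+save,c['color'])
    return c
def proj(c,P):
    P=np.atleast_2d(P); W=np.array(c['world_to_cam']); q=P@W[:3,:3].T+W[:3,3]
    s=np.c_[q[:,0]/-q[:,2],-q[:,1]/-q[:,2]]; r2=(s**2).sum(1)[:,None]; s=s*(1+c['k1']*r2)
    K=np.array(c['intrinsics']); return s@K[:2,:2].T+K[:2,2]
def ray(c,uv):
    K=np.array(c['intrinsics']); d=np.linalg.solve(K,[uv[0],uv[1],1])[:2]; s=d.copy()
    for _ in range(20): s=d/(1+c['k1']*(s@s))
    W=np.array(c['world_to_cam']); R=W[:3,:3]; return -R.T@W[:3,3], R.T@np.array([s[0],-s[1],-1])
def onz(c,uv,z):
    o,d=ray(c,uv); return o+d*(z-o[2])/d[2]
def tri(rs):
    A=0;b=0
    for o,d in rs:
        d=d/np.linalg.norm(d); M=np.eye(3)-np.outer(d,d); A=A+M; b=b+M@o
    return np.linalg.solve(A,b)
E
python3 - <<'E'
from h import *
np.set_printoptions(precision=3,suppress=True)
s=status.read_state(); print(s['time'],s['ee_pos'],s['eef_rot'],s['joint_positions'])
for n in('scene','side'):
    c=cap(n,n+'0.png'); W=np.array(c['world_to_cam']); print(n,c['k1'],-W[:3,:3].T@W[:3,3])
    for t in 'blue_tray green_tray black_charger yellow_jar battery heat_sink driver'.split():
        print(t,[(np.round(d['position'],3).tolist(),round(d['score'],2),proj(c,d['position'])[0].round().tolist()) for d in vision.find_in(n,t)])
E
```

```text
pics
0.0 [ 0.191 -0.542  0.23 ] [[ 0.943  0.332 -0.   ]
 [ 0.332 -0.943  0.002]
 [ 0.    -0.002 -1.   ]] [-1.353  0.277  1.506 -0.     1.361 -0.121]
scene -0.06894266867373589 [ 0.99  -0.723  0.854]
blue_tray [([0.541, -0.004, 0.03], 0.67, [305.0, 235.0]), ([0.502, 0.295, 0.011], 0.56, [349.0, 165.0])]
green_tray [([0.529, -0.321, 0.009], 0.76, [216.0, 344.0])]
black_charger [([0.709, -0.348, 0.031], 0.84, [290.0, 390.0]), ([0.551, -0.125, 0.032], 0.7, [280.0, 272.0]), ([0.443, -0.168, 0.029], 0.65, [226.0, 268.0])]
yellow_jar [([0.66, 0.099, 0.042], 0.89, [374.0, 220.0]), ([0.744, 0.087, 0.039], 0.84, [406.0, 237.0])]
battery [([0.662, -0.02, 0.036], 0.64, [351.0, 256.0])]
heat_sink [([0.537, -0.003, 0.024], 0.83, [303.0, 236.0])]
driver [([0.446, -0.032, 0.026], 0.79, [262.0, 230.0])]
side 0.02404476413255119 [0.545 0.99  0.717]
blue_tray [([0.501, 0.316, 0.012], 0.62, [363.0, 354.0])]
green_tray [([0.525, -0.313, 0.01], 0.95, [350.0, 187.0])]
black_charger [([0.433, -0.129, 0.03], 0.8, [388.0, 216.0]), ([0.547, -0.096, 0.028], 0.69, [341.0, 223.0]), ([0.704, -0.312, 0.031], 0.65, [285.0, 179.0])]
yellow_jar [([0.658, 0.125, 0.036], 0.85, [286.0, 276.0]), ([0.734, 0.11, 0.033], 0.75, [251.0, 271.0]), ([0.53, 0.019, 0.024], 0.24, [348.0, 252.0])]
battery [([0.654, 0.003, 0.035], 0.58, [293.0, 243.0])]
heat_sink [([0.53, 0.018, 0.023], 0.61, [348.0, 252.0])]
driver [([0.44, -0.008, 0.024], 0.56, [388.0, 246.0]), ([0.653, 0.003, 0.038], 0.37, [294.0, 242.0])]
```

View pics/scene0.png

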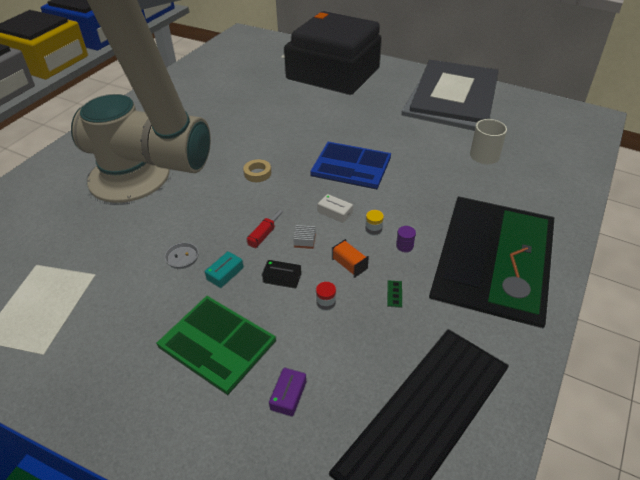

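View pics/side0.png

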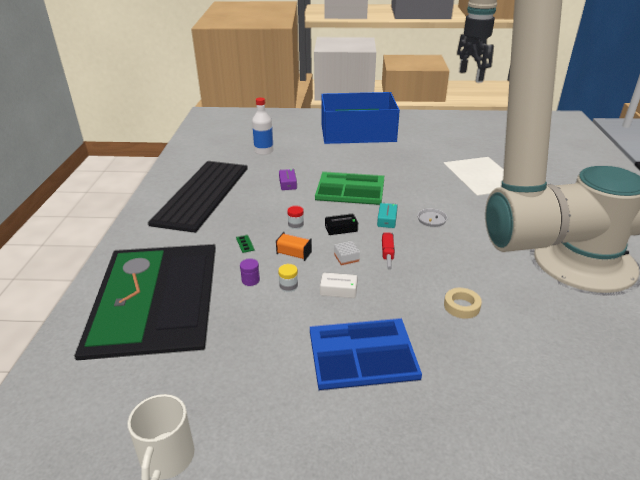

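Scene view: the black charger is at (282,273). Its look-alikes are white (335,206), teal (224,268) and purple (288,391). The yellow jar is at (375,220), with look-alikes purple (406,238) and red (326,294). Battery (350,257), heat sink (305,236) and driver (262,230) are each the only one of their kind; the blue tray is at (350,165) and the green tray at (216,343). Next I'll move above the middle for a wrist view.

{"api": "arm_command", "payload": {"series": [[[0, 0, 0, 0.018], [0, 0, 0, 0.018], [0, 0, 0, 0.018], [0.028, -0.04, -0.009, 0], [0.028, -0.04, -0.009, 0], [0.028, -0.04, -0.009, 0], [0.028, -0.04, -0.009, 0], [0.028, -0.04, -0.009, 0]]], "gripper": -1}}

```text
time: 1.6
ee_pos: [0.332, -0.3408, 0.2769]
eef_rot: [[1.0, -0.001, 0.001], [-0.001, -1.0, -0.001], [0.001, 0.001, -1.0]]
contact_force: [0.6, -0.6, 0.6]
grip_width: 1.0
gripper_force: 0.0
```

{"api": "arm_command", "payload": {"series": [[[0.028, -0.04, -0.009, 0], [0.028, -0.04, -0.009, 0], [0.028, -0.04, -0.009, 0], [0.028, -0.04, -0.009, 0], [0.028, -0.04, -0.009, 0], [0.028, -0.04, -0.009, 0], [0.028, -0.04, -0.009, 0], [0, 0, -0.04, 0]]]}}

```text
time: 2.4
ee_pos: [0.5283, -0.0569, 0.3756]
eef_rot: [[1.0, 0.007, -0.007], [0.007, -1.0, 0.005], [-0.007, -0.005, -1.0]]
contact_force: [-0.4, -1.5, 0.1]
grip_width: 0.998
gripper_force: 0.0
```

Run:
```python
from h import *
np.set_printoptions(precision=3,suppress=True)
s=status.read_state(); print(s['time'],s['ee_pos'],s['eef_rot'],s['joint_positions'])
c=cap('wrist','w1.png'); W=np.array(c['world_to_cam']); print(W,c['intrinsics'],c['k1'],-W[:3,:3].T@W[:3,3])
```

```text
2.4 [ 0.528 -0.057  0.376] [[ 1.     0.007 -0.007]
 [ 0.007 -1.     0.005]
 [-0.007 -0.005 -1.   ]] [-0.241  0.167  1.303  0.003  1.68   1.324]
[[ 0.006 -1.    -0.005 -0.059]
 [ 0.951  0.008 -0.308 -0.417]
 [ 0.308 -0.003  0.951 -0.679]
 [ 0.     0.     0.     1.   ]] [[404.114   0.    322.503]
 [  0.    404.114 234.593]
 [  0.      0.      1.   ]] -0.08911353482776105 [ 0.606 -0.058  0.517]
```

View pics/w1.png

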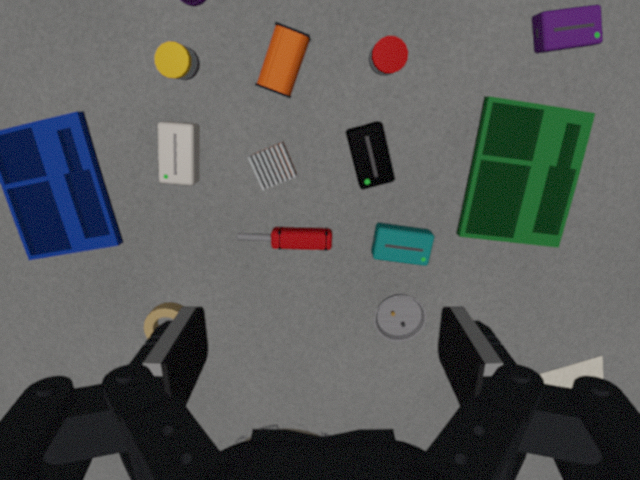

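The wrist view shows everything wanted: black charger (370,155), yellow jar (172,60), battery (283,60), heat sink (272,165) and driver (300,238) with its shank to the left. The green tray (526,170) and blue tray (57,185) both have the cutout on the right and the square pocket at the top, so tray +x points up in the picture. I'll fit the poses to silhouettes in all three views.

```bash
cat > fit.py <<'E'
from h import *
from scipy.optimize import minimize
np.set_printoptions(precision=4,suppress=True)
def hue(a,b,s=110):
    return lambda H:(((H[...,0]>=a)&(H[...,0]<=b)) if a<b else ((H[...,0]>=a)|(H[...,0]<=b)))&(H[...,1]>s)&(H[...,2]>40)
pred=dict(blue_tray=hue(105,128),green_tray=hue(50,75,90),black_charger=lambda H:H[...,2]<55,yellow_jar=hue(20,34),
  battery=lambda H:hue(4,19,140)(H)|(H[...,2]<45),heat_sink=lambda H:(H[...,2]>128)|hue(3,18,70)(H),driver=hue(170,6,120),red_jar=hue(170,6,120),
  white_charger=lambda H:H[...,2]>140)
dims=dict(blue_tray=(.179,.141,0,.016),green_tray=(.179,.141,0,.016),black_charger=(.075,.045,0,.03),yellow_jar=(.04,.04,.034,.046),
  battery=(.072,.04,0,.038),heat_sink=(.044,.044,0,.028),driver=(.08,.026,0,.026))
def model(n,p,z0=0):
    lx,ly,a,b=dims[n]; b=p[3] if len(p)>3 else b
    if 'jar' in n: t=np.arange(0,2*np.pi,.3); q=np.c_[np.cos(t),np.sin(t)]*.02
    else: q=np.array([[1,1],[1,-1],[-1,-1],[-1,1]])*[lx/2,ly/2]
    c,s=np.cos(p[2]),np.sin(p[2]); q=q@np.array([[c,s],[-s,c]])+p[:2]
    return np.r_[np.c_[q,0*q[:,:1]+a+z0],np.c_[q,0*q[:,:1]+b+z0]]
def mask(img,c,n,p,grow=1.35,z0=0):
    H=cv2.cvtColor(cv2.GaussianBlur(img,(3,3),0),cv2.COLOR_BGR2HSV); m=pred[n](H).astype(np.uint8)
    roi=np.zeros_like(m); P=proj(c,model(n,p,z0)); ce=P.mean(0); g=((P-ce)*grow+ce).astype(np.int32)
    cv2.fillConvexPoly(roi,cv2.convexHull(g),1); m=cv2.morphologyEx(m*roi,cv2.MORPH_CLOSE,np.ones((5,5)))
    k,l,st,_=cv2.connectedComponentsWithStats(m)
    if k<2: return None
    i=1+st[1:,4].argmax(); pts=np.argwhere(l==i)[:,::-1]
    return cv2.convexHull(pts.astype(np.float32)).reshape(-1,2)
def ov(A,B):
    a,b=cv2.contourArea(A),cv2.contourArea(B); i=cv2.intersectConvexConvex(A,B)[0]; return i/(a+b-i)
def fit(n,p0,views,h=False,z0=0,grow=1.35):
    p=np.array(p0,float)
    for it in range(3):
        hs=[(c,mask(img,c,n,p,grow,z0)) for img,c in views]; hs=[x for x in hs if x[1] is not None]
        f=lambda q:-sum(ov(cv2.convexHull(proj(c,model(n,q,z0)).astype(np.float32)).reshape(-1,2),m) for c,m in hs)/len(hs)
        q0=list(p[:3])+([p[3] if len(p)>3 else dims[n][3]] if h else [])
        d=np.diag([.006,.006,.1,.006][:len(q0)]); r=minimize(f,q0,method='Nelder-Mead',options=dict(initial_simplex=np.r_[[q0],q0+d],xatol=1e-4,fatol=1e-5)); p=r.x
    return p,[round(ov(cv2.convexHull(proj(c,model(n,p,z0)).astype(np.float32)).reshape(-1,2),m),3) for c,m in hs]
E
cat > t1.py <<'E'
from fit import *
import pickle
V={n:(cv2.imread(f),vision.capture(n)) for n,f in (('scene','pics/scene0.png'),('side','pics/side0.png'))}
c=vision.capture('wrist'); V['wrist']=(c['color'],c)
pickle.dump(V,open('V.pkl','wb'))
w=V['wrist'][1]
g=dict(blue_tray=((57,185),.016,.28),green_tray=((526,170),.016,-.2),black_charger=((370,155),.03,.2),yellow_jar=((172,60),.046,0),
 battery=((283,60),.038,-.3),heat_sink=((272,165),.028,.3),driver=((302,238),.026,1.57))
out={}
for n,(uv,z,y) in g.items():
    p0=[*onz(w,uv,z)[:2],y]
    a=fit(n,p0,list(V.values())); b=fit(n,a[0],[V['wrist']]); d=fit(n,a[0],list(V.values()),h=True)
    out[n]=b[0].tolist(); print(n,'all',a,'wrist',b,'h',d)
json.dump(out,open('poses.json','w'))
im=V['wrist'][0].copy()
for n,p in out.items():
    P=proj(w,model(n,p)).round().astype(np.int32); k=len(P)//2; cv2.polylines(im,[P[k:]],True,(255,0,255),1)
cv2.imwrite('pics/w1o.png',im)
E
python3 t1.py
```

```text
blue_tray all (array([0.5025, 0.3069, 0.1693]), [0.956, 0.968, 0.945]) wrist (array([0.5025, 0.3069, 0.1693]), [0.945]) h (array([0.5025, 0.3061, 0.1674, 0.0145]), [0.968, 0.975, 0.945])
green_tray all (array([ 0.5243, -0.3162, -0.0975]), [0.968, 0.934, 0.978]) wrist (array([ 0.5241, -0.3174, -0.1011]), [0.979]) h (array([ 0.5242, -0.3171, -0.1015,  0.0122]), [0.945, 0.977, 0.992])
black_charger all (array([ 0.546 , -0.1129,  0.2717]), [0.818, 0.755, 0.901]) wrist (array([ 0.5467, -0.1139,  0.3151]), [0.902]) h (array([ 0.5461, -0.1135,  0.2717,  0.0239]), [0.889, 0.845, 0.929])
yellow_jar all (array([0.6563, 0.1125, 0.0954]), [0.884, 0.821, 0.912]) wrist (array([0.6559, 0.1124, 0.1158]), [0.913]) h (array([0.656 , 0.1139, 0.0955, 0.0432]), [0.923, 0.883, 0.944])
battery all (array([ 0.6542, -0.0088, -0.4403]), [0.795, 0.752, 0.844]) wrist (array([ 0.6527, -0.0103, -0.3395]), [0.852]) h (array([ 0.6543, -0.0088, -0.3572,  0.0303]), [0.86, 0.839, 0.888])
heat_sink all (array([0.5326, 0.0076, 0.4413]), [0.029, 0.536, 0.92]) wrist (array([0.5325, 0.0078, 0.4323]), [0.92]) h (array([0.5339, 0.0081, 0.5199, 0.0524]), [0.023, 0.612, 0.782])
driver all (array([ 0.4384, -0.0296,  1.498 ]), [0.712, 0.769, 0.789]) wrist (array([ 0.4374, -0.0298,  1.6154]), [0.793]) h (array([ 0.4364, -0.0273,  1.5595,  0.0181]), [0.844, 0.778, 0.873])
```

View pics/w1o.png

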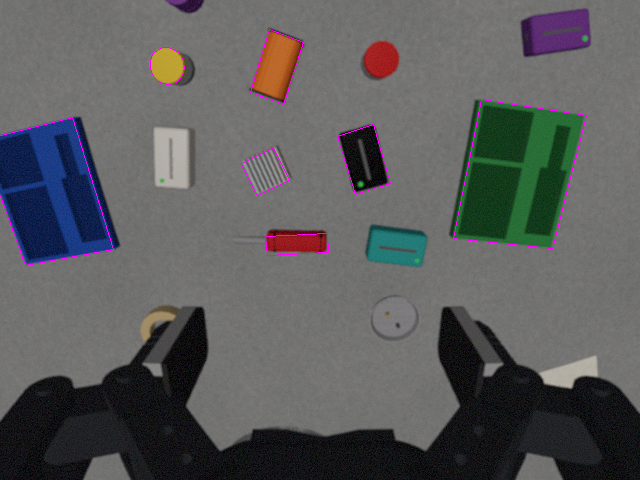

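The outlines sit on the objects, and the fitted heights agree roughly with the text. The fitted tops come out low because of rounded edges. I'll add a planning helper and check the choice in a close crop.

```bash
cat > plan.py <<'E'
from h import *
import sys
# args: x y z psi triples; prints tool-frame shift (turn first, then shift) for successive targets
def go(*targets):
    s=status.read_state(); p=np.array(s['ee_pos']); R=np.array(s['eef_rot']); psi=np.arctan2(R[1,0],R[0,0])
    print('t',round(s['time'],2),'at',p.round(4),'psi',round(psi,3),'tilt',R[:2,2].round(3),'w',round(s['grip_width'],3),'F',np.round(s['contact_force'],1),s['gripper_force'])
    for x,y,z,a in targets:
        d=np.array([x,y,z])-p; c,sn=np.cos(a),np.sin(a)
        print('turn %.4f then shift x %.4f y %.4f z %.4f'%(-(a-psi)/2/np.pi, c*d[0]+sn*d[1], sn*d[0]-c*d[1], -d[2])); p=np.array([x,y,z]); psi=a
def tray(n,x,y):
    P=json.load(open('poses.json'))[n]; c,s=np.cos(P[2]),np.sin(P[2]); return P[0]+c*x-s*y,P[1]+s*x+c*y,P[2]
E
python3 - <<'E'
from plan import *
b=tray('blue_tray',-.035,.031); print(b)
go((.546,-.1135,.12,.29),(.546,-.1135,.011,.29),(.546,-.1135,.12,.29),(b[0],b[1],.12,b[2]))
cv2.imwrite('pics/crop1.png',cv2.resize(cv2.imread('pics/w1.png')[0:280,140:460],None,fx=2,fy=2))
E
```

```text
(np.float64(0.4627824685244925), np.float64(0.3315291435072422), 0.16934617118482592)
t 2.6 at [ 0.5277 -0.0623  0.38  ] psi 0.0 tilt [ 0.002 -0.001] w 0.997 F [-0.3 -0.3 -0.5] 0.0
turn -0.0461 then shift x 0.0029 y 0.0543 z 0.2600
turn -0.0000 then shift x 0.0000 y 0.0000 z 0.1090
turn -0.0000 then shift x 0.0000 y 0.0000 z -0.1090
turn 0.0192 then shift x -0.0070 y -0.4527 z -0.0000
```

View pics/crop1.png

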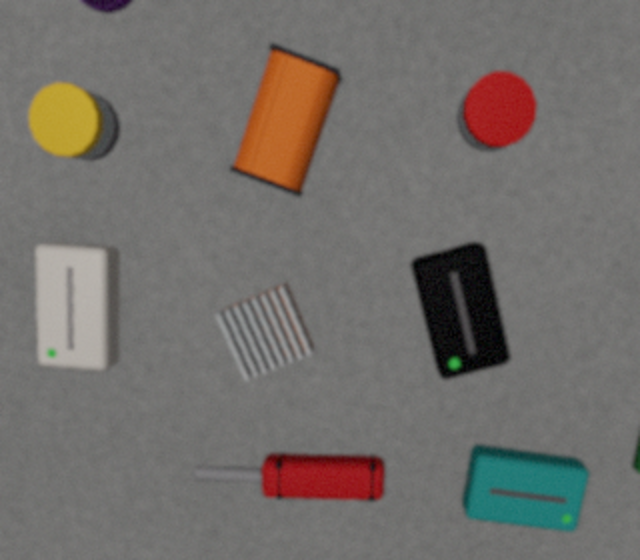

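The crop confirms the black charger at (462,310), the yellow jar (64,120), the orange battery (287,120), the heat sink with fins near vertical (265,333), and the driver with its shank to the left (325,477). Now to grasp the charger.

{"api": "arm_command", "payload": {"series": [[[0, 0, 0.04, -0.023], [0, 0, 0.04, -0.023], [0.002, 0.027, 0.035, 0], [0.001, 0.027, 0.035, 0], [0, 0, 0.045, 0], [0, 0, 0.045, 0], [0, 0, 0.02, 0], [0, 0, 0, 0]]]}}

```text
time: 3.4
ee_pos: [0.5414, -0.1131, 0.1148]
eef_rot: [[0.959, 0.283, -0.01], [0.283, -0.959, 0.003], [-0.008, -0.006, -1.0]]
contact_force: [0.1, -0.7, -0.2]
grip_width: 1.002
gripper_force: 0.0
```

```bash
cat > look.py <<'E'
from fit import *
import sys
# look.py name psi0 [save]: wrist refit of a thing at its known pose
P=json.load(open('poses.json')); c=cap('wrist',sys.argv[2] if len(sys.argv)>2 else None)
n=sys.argv[1]
for h in (False,True): print(n,fit(n,P[n],[(c['color'],c)],h=h))
E
python3 look.py black_charger; python3 -c "
from plan import *
go((.546,-.1135,.011,.29))"
```

```text
black_charger (array([ 0.5467, -0.1145,  0.2875]), [0.913])
black_charger (array([ 0.5464, -0.1143,  0.2726,  0.021 ]), [0.987])
t 3.45 at [ 0.5435 -0.1136  0.1173] psi 0.287 tilt [-0.005  0.002] w 1.0 F [ 0.5 -0.  -0.2] 0.0
turn -0.0005 then shift x 0.0025 y 0.0006 z 0.1063
```

{"api": "arm_command", "payload": {"series": [[[0.002, 0, 0.03, 0], [0, 0, 0.03, 0], [0, 0, 0.03, 0], [0, 0, 0.012, 0], [0, 0, 0.004, 0], [0, 0, 0, 0], [0, 0, 0, 0], [0, 0, 0, 0]]]}}

```text
time: 4.25
ee_pos: [0.5486, -0.1133, 0.0148]
eef_rot: [[0.959, 0.285, 0.003], [0.285, -0.959, -0.001], [0.002, 0.002, -1.0]]
contact_force: [-0.3, 0.5, -0.3]
grip_width: 1.0
gripper_force: 0.0
```

{"api": "arm_command", "payload": {"series": [[[0, 0, 0, 0], [0, 0, 0, 0], [0, 0, 0, 0], [0, 0, 0, 0], [0, 0, 0, 0], [0, 0, 0, 0], [0, 0, 0, 0], [0, 0, 0, 0]]], "gripper": 1}}

```text
time: 5.05
ee_pos: [0.548, -0.1131, 0.014]
eef_rot: [[0.959, 0.285, 0.001], [0.285, -0.959, -0.0], [0.001, 0.001, -1.0]]
contact_force: [-0.0, 0.6, 6.4]
grip_width: 0.508
gripper_force: 62.9
```

```bash
python3 -c "
from plan import *
b=tray('blue_tray',-.035,.031)
go((.546,-.1135,.10,.29),(b[0],b[1],.1,b[2]))
cap('side','s1.png');cv2.imwrite('pics/s1c.png',cv2.resize(cv2.imread('pics/s1.png')[150:300,250:450],None,fx=3,fy=3))"
```

```text
t 5.05 at [ 0.548  -0.1131  0.014 ] psi 0.289 tilt [ 0.001 -0.   ] w 0.508 F [-0.   0.6  6.4] 62.852675914764404
turn -0.0002 then shift x -0.0021 y -0.0002 z -0.0860
turn 0.0192 then shift x -0.0070 y -0.4527 z -0.0000
```

View pics/s1c.png

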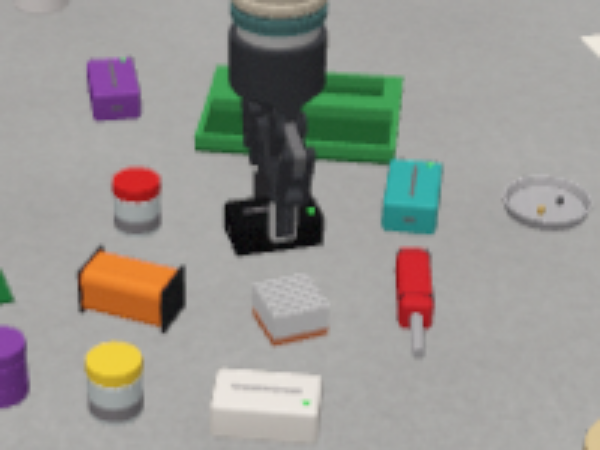

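The charger is held squarely between the fingers, centre (275,225) in the crop. Lift and carry it to the blue tray.

{"api": "arm_command", "payload": {"series": [[[0, 0, -0.03, 0], [0, 0, -0.04, 0], [0, 0, -0.02, 0.0192], [0, -0.03, 0, 0], [-0.001, -0.045, 0, 0], [-0.001, -0.045, 0, 0], [-0.001, -0.045, 0, 0], [-0.001, -0.045, 0, 0]]]}}

```text
time: 5.9
ee_pos: [0.5074, 0.095, 0.1028]
eef_rot: [[0.986, 0.167, -0.001], [0.167, -0.986, -0.0], [-0.001, -0.0, -1.0]]
contact_force: [0.8, 0.7, -1.7]
grip_width: 0.51
gripper_force: 62.0
```

{"api": "arm_command", "payload": {"series": [[[-0.001, -0.045, 0, 0], [-0.001, -0.045, 0, 0], [-0.001, -0.045, 0, 0], [0, -0.045, 0, 0], [0, -0.042, 0, 0], [0, -0.02, 0, 0], [0, 0, 0, 0], [0, 0, 0, 0]]]}}

```text
time: 6.7
ee_pos: [0.4644, 0.3313, 0.1025]
eef_rot: [[0.986, 0.169, -0.001], [0.169, -0.986, -0.002], [-0.002, 0.001, -1.0]]
contact_force: [-0.6, -0.0, -2.2]
grip_width: 0.517
gripper_force: 62.0
```

```bash
python3 look.py blue_tray w2.png; python3 -c "
from plan import *
b=tray('blue_tray',-.035,.031)
go((b[0],b[1],.018,b[2]))"
```

```text
blue_tray (array([0.5035, 0.3045, 0.1715]), [0.9])
blue_tray (array([0.5035, 0.3045, 0.1715, 0.016 ]), [0.9])
t 6.75 at [0.4646 0.3307 0.1026] psi 0.168 tilt [-0.001 -0.002] w 0.513 F [ 0.5  0.1 -1.3] 62.02327609062195
turn -0.0002 then shift x -0.0016 y -0.0012 z 0.0846
```

View pics/w2.png

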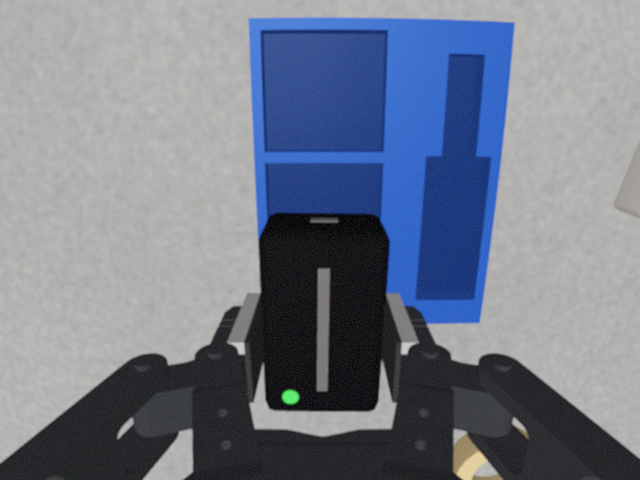

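The wrist picture shows the charger (322,310) held straight above the long pocket; the square pocket's rim corners are at (262,30), (387,30), (385,152) and (265,152). Check those against the tray pose.

Run:
```python
from plan import *
from scipy.optimize import least_squares
np.set_printoptions(precision=4,suppress=True)
c=cap('wrist'); uv=np.array([[262,30],[387,30],[385,152],[265,152],[249,18],[514,23],[480,322]])
L=np.array([[83.5,64.5],[83.5,-2.5],[19.5,-2.5],[19.5,64.5],[89.5,70.5],[89.5,-70.5],[-89.5,-70.5]])/1e3
def M(p,z=.016):
    cc,s=np.cos(p[2]),np.sin(p[2]); return np.c_[L@np.array([[cc,s],[-s,cc]])+p[:2],np.full(7,z)]
P=json.load(open('poses.json'))
r=least_squares(lambda p:(proj(c,M(p,p[3]))-uv).ravel(),P['blue_tray']+[.016],x_scale=[.01,.01,.1,.01]); print(r.x,r.fun.reshape(-1,2).round(1).tolist())
P['blue_tray']=r.x[:3].tolist(); json.dump(P,open('poses.json','w'))
b=tray('blue_tray',-.035,.031); print(b); go((b[0],b[1],.018,b[2]))
```

```text
[0.5031 0.3036 0.1688 0.0148] [[-0.9, 0.3], [1.3, 0.2], [-1.0, -0.2], [0.3, -0.1], [0.3, 0.4], [0.3, -0.6], [-0.4, -0.2]]
(np.float64(0.4634051791828826), np.float64(0.3282693517666355), 0.1688021265527781)
t 6.8 at [0.4649 0.3304 0.1028] psi 0.167 tilt [-0.001 -0.001] w 0.51 F [ 0.7  0.1 -1.5] 62.022560834884644
turn -0.0003 then shift x -0.0018 y 0.0018 z 0.0848
```

{"api": "arm_command", "payload": {"series": [[[0, 0.002, 0.03, 0], [0, 0, 0.03, 0], [0, 0, 0.013, 0], [0, 0, 0.005, 0], [0, 0, 0.004, 0], [0, 0, 0.002, 0], [0, 0, 0, 0], [0, 0, 0, 0]]]}}

```text
time: 7.6
ee_pos: [0.4659, 0.33, 0.0201]
eef_rot: [[0.986, 0.167, 0.001], [0.167, -0.986, 0.001], [0.002, -0.0, -1.0]]
contact_force: [-0.9, 0.3, -1.2]
grip_width: 0.511
gripper_force: 62.0
```

```bash
python3 -c "
from plan import *
go((.4634,.3283,.0175,.169))"
```

```text
t 7.6 at [0.4659 0.33   0.0201] psi 0.168 tilt [0.001 0.001] w 0.511 F [-0.9  0.3 -1.2] 61.96806192398071
turn -0.0002 then shift x -0.0028 y 0.0012 z 0.0026
```

{"api": "arm_command", "payload": {"series": [[[-0.001, 0.001, 0.001, 0], [0, 0, 0.001, 0], [0, 0, 0.001, 0], [0, 0, 0, 0], [0, 0, 0, 0], [0, 0, 0, 0], [0, 0, 0, 0], [0, 0, 0, 0]]]}}

```text
time: 8.4
ee_pos: [0.4646, 0.3285, 0.018]
eef_rot: [[0.986, 0.167, 0.001], [0.167, -0.986, 0.0], [0.001, -0.0, -1.0]]
contact_force: [-3.4, -2.4, 8.8]
grip_width: 0.509
gripper_force: 63.3
```

{"api": "arm_command", "payload": {"series": [[[0, 0, 0, 0], [0, 0, 0, 0], [0, 0, 0, 0], [0, 0, 0, 0], [0, 0, -0.02, 0], [0, 0, -0.04, 0], [0, 0, -0.04, 0], [0, 0, 0, 0]]], "gripper": -1}}

```text
time: 9.2
ee_pos: [0.4682, 0.3305, 0.1217]
eef_rot: [[0.986, 0.167, 0.01], [0.167, -0.986, 0.005], [0.011, -0.004, -1.0]]
contact_force: [1.1, 1.1, -0.4]
grip_width: 0.997
gripper_force: 0.0
```

Run:
```python
from fit import *
from plan import *
c=cap('wrist','w3.png'); print(fit('black_charger',[.4634,.328,.169],[(c['color'],c)],z0=.004)); P=json.load(open('poses.json'))
j=P['yellow_jar']; b=tray('blue_tray',.0515,.031)
go((j[0],j[1],.12,0.1),(j[0],j[1],.02,.1),(j[0],j[1],.12,.1),(b[0],b[1],.12,b[2])); print(b,j)
```

```text
(array([0.4635, 0.3278, 0.1683]), [0.921])
t 9.25 at [0.4666 0.3296 0.1191] psi 0.168 tilt [0.006 0.003] w 0.999 F [-0.9  0.4 -0.3] 0.0
turn 0.0108 then shift x 0.1667 y 0.2349 z -0.0009
turn -0.0000 then shift x 0.0000 y 0.0000 z 0.1000
turn -0.0000 then shift x 0.0000 y 0.0000 z -0.1000
turn -0.0110 then shift x -0.0670 y -0.2451 z -0.0000
(np.float64(0.5486757303587957), np.float64(0.34280149208236327), 0.1688021265527781) [0.6559118337281942, 0.11244864700980461, 0.11581199240775508]
```

The charger is in place to within about 1 mm. Next the yellow jar, which can be gripped at any yaw.

{"api": "arm_command", "payload": {"series": [[[0.0215, 0.035, 0, 0], [0.0215, 0.035, 0, 0], [0.0215, 0.035, 0, 0], [0.0215, 0.035, 0, 0], [0.0215, 0.035, 0, 0], [0.0215, 0.035, 0, 0], [0.0215, 0.035, 0, 0], [0, 0, 0, 0]]]}}

```text
time: 10.05
ee_pos: [0.6569, 0.1074, 0.114]
eef_rot: [[0.987, 0.163, 0.0], [0.163, -0.987, -0.002], [-0.0, 0.002, -1.0]]
contact_force: [-0.0, -0.1, 0.8]
grip_width: 0.998
gripper_force: 0.0
```

```bash
sleep 0
python3 - <<'E'
from fit import *
from plan import *
c=cap('wrist','w4.png'); c=cap('wrist'); P=json.load(open('poses.json')); f=fit('yellow_jar',P['yellow_jar'],[(c['color'],c)]);print(f)
j=f[0]; b=tray('blue_tray',.0515,.031)
go((j[0],j[1],.014,.168),(b[0],b[1],.014,b[2]))
E
```

```text
(array([0.656 , 0.113 , 0.1421]), [0.946])
t 10.15 at [0.6531 0.1112 0.1141] psi 0.166 tilt [-0.004  0.   ] w 1.001 F [-0.3 -0.1 -0.8] 0.0
turn -0.0004 then shift x 0.0032 y -0.0013 z 0.1001
turn -0.0001 then shift x -0.0672 y -0.2446 z -0.0000
```

{"api": "arm_command", "payload": {"series": [[[0.003, -0.001, 0.03, 0], [0, 0, 0.03, 0], [0, 0, 0.025, 0], [0, 0, 0.01, 0], [0, 0, 0.005, 0], [0, 0, 0, 0], [0, 0, 0, 0], [0, 0, 0, 0]]]}}

```text
time: 10.95
ee_pos: [0.6576, 0.1138, 0.0177]
eef_rot: [[0.986, 0.167, 0.003], [0.167, -0.986, 0.0], [0.003, 0.0, -1.0]]
contact_force: [-0.1, 0.2, -0.0]
grip_width: 0.996
gripper_force: 0.0
```

{"api": "arm_command", "payload": {"series": [[[0, 0, 0, 0], [0, 0, 0, 0], [0, 0, 0, 0], [0, 0, 0, 0], [0, 0, 0, 0], [0, 0, 0, 0], [0, 0, 0, 0], [0, 0, 0, 0]]], "gripper": 1}}

```text
time: 11.75
ee_pos: [0.657, 0.1136, 0.0168]
eef_rot: [[0.986, 0.167, 0.001], [0.167, -0.986, -0.0], [0.001, 0.0, -1.0]]
contact_force: [-0.8, 0.7, 5.4]
grip_width: 0.448
gripper_force: 59.9
```

Run:
```python
from plan import *
b=tray('blue_tray',.0515,.031)
go((b[0],b[1],.11,b[2]))
```

```text
t 11.75 at [0.657  0.1136 0.0168] psi 0.168 tilt [ 0.001 -0.   ] w 0.448 F [-0.8  0.7  5.4] 59.876692181424005
turn -0.0001 then shift x -0.0682 y -0.2441 z -0.0932
```

{"api": "arm_command", "payload": {"series": [[[0, 0, -0.03, 0], [0, 0, -0.04, 0], [0, 0, -0.023, 0], [-0.011, -0.04, 0, 0], [-0.011, -0.04, 0, 0], [-0.011, -0.04, 0, 0], [-0.011, -0.04, 0, 0], [-0.011, -0.04, 0, 0]]]}}

```text
time: 12.55
ee_pos: [0.5679, 0.3027, 0.1084]
eef_rot: [[0.986, 0.167, -0.001], [0.167, -0.986, -0.001], [-0.001, 0.0, -1.0]]
contact_force: [1.1, -0.3, -0.9]
grip_width: 0.447
gripper_force: 60.5
```

{"api": "arm_command", "payload": {"series": [[[-0.011, -0.04, 0, 0], [-0.001, -0.004, 0, 0], [0, 0, 0, 0], [0, 0, 0.03, 0], [0, 0, 0.025, 0], [0, 0, 0, 0], [0, 0, 0, 0], [0, 0, 0, 0]]]}}

```text
time: 13.35
ee_pos: [0.5514, 0.3426, 0.0556]
eef_rot: [[0.986, 0.166, 0.002], [0.166, -0.986, 0.001], [0.002, -0.0, -1.0]]
contact_force: [0.1, -0.5, -1.1]
grip_width: 0.449
gripper_force: 60.5
```

Run:
```python
from fit import *
from plan import *
b=tray('blue_tray',.0515,.031)
go((b[0],b[1],.021,b[2]))
c=cap('wrist','w5.png')
```

```text
t 13.35 at [0.5514 0.3426 0.0556] psi 0.167 tilt [0.002 0.001] w 0.449 F [ 0.1 -0.5 -1.1] 60.53417477713083
turn -0.0003 then shift x -0.0026 y -0.0006 z 0.0346
```

View pics/w5.png

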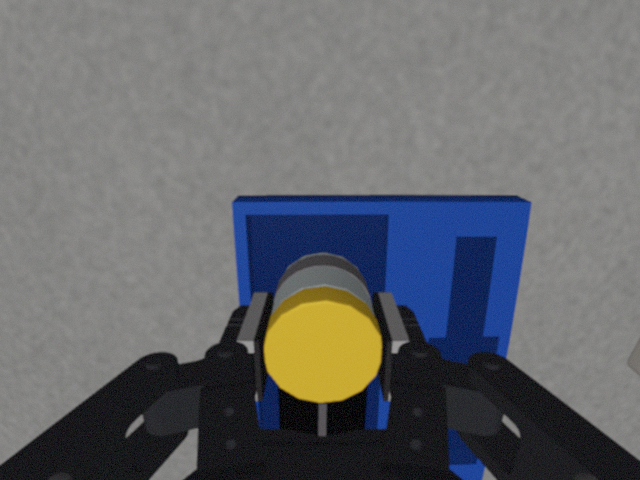

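The jar (323,340) hangs upright over the square pocket. Lower it and release.

{"api": "arm_command", "payload": {"series": [[[-0.001, 0, 0.02, 0], [0, 0, 0.008, 0], [0, 0, 0.004, 0], [0, 0, 0.002, 0], [0, 0, 0.001, 0], [0, 0, 0.001, 0], [0, 0, 0, 0], [0, 0, 0, 0]]]}}

```text
time: 14.2
ee_pos: [0.5491, 0.3428, 0.0208]
eef_rot: [[0.986, 0.167, 0.001], [0.167, -0.986, 0.0], [0.001, 0.0, -1.0]]
contact_force: [-2.8, -1.5, 8.6]
grip_width: 0.451
gripper_force: 61.5
```

Run:
```python
from plan import *
b=tray('blue_tray',.0515,.031)
go((b[0],b[1],.021,b[2]))
```

```text
t 14.2 at [0.5491 0.3428 0.0208] psi 0.168 tilt [0.001 0.   ] w 0.451 F [-2.8 -1.5  8.6] 61.504439525306225
turn -0.0001 then shift x -0.0004 y -0.0001 z -0.0002
```

{"api": "arm_command", "payload": {"series": [[[0, 0, 0, 0], [0, 0, 0, 0], [0, 0, 0, 0], [0, 0, 0, 0], [0, 0, -0.02, 0], [0, 0, -0.04, 0], [0, 0, -0.05, 0], [0, 0, 0, 0]]], "gripper": -1}}

```text
time: 15.0
ee_pos: [0.5534, 0.3451, 0.1358]
eef_rot: [[0.986, 0.167, 0.013], [0.167, -0.986, 0.006], [0.014, -0.004, -1.0]]
contact_force: [1.2, -0.1, 1.2]
grip_width: 0.998
gripper_force: 0.0
```

Run:
```python
from fit import *
from plan import *
c=cap('wrist'); b=tray('blue_tray',.0515,.031); print(b,fit('yellow_jar',b,[(c['color'],c)],z0=.004)); P=json.load(open('poses.json'))
j=P['battery']; print(j)
go((j[0],j[1],.12,-.35))
```

```text
(np.float64(0.5486757303587957), np.float64(0.34280149208236327), 0.1688021265527781) (array([0.5484, 0.3424, 0.1443]), [0.943])
[0.6527046738794724, -0.010269316414684374, -0.3394920540133798]
t 15.05 at [0.5515 0.3441 0.1325] psi 0.168 tilt [0.008 0.004] w 1.0 F [ 0.4 -0.3 -0.4] 0.0
turn 0.0824 then shift x 0.2166 y 0.2982 z 0.0125
```

The jar is placed within 1 mm. On to the battery.

{"api": "arm_command", "payload": {"series": [[[0, 0, 0, 0.0206], [0, 0, 0, 0.0206], [0, 0, 0, 0.0206], [0, 0, 0, 0.0206], [0.024, 0.033, 0, 0], [0.024, 0.033, 0, 0], [0.024, 0.033, 0, 0], [0.024, 0.033, 0, 0]]]}}

```text
time: 15.85
ee_pos: [0.5931, 0.1844, 0.1266]
eef_rot: [[0.94, -0.342, -0.003], [-0.342, -0.94, -0.001], [-0.002, 0.002, -1.0]]
contact_force: [0.6, 0.4, 0.6]
grip_width: 0.999
gripper_force: 0.0
```

{"api": "arm_command", "payload": {"series": [[[0.024, 0.033, 0, 0], [0.024, 0.033, 0, 0], [0.024, 0.033, 0, 0], [0.024, 0.033, 0, 0], [0.024, 0.034, 0, 0], [0, 0, 0, 0], [0, 0, 0, 0], [0, 0, 0, 0]]]}}

```text
time: 16.65
ee_pos: [0.6487, -0.0103, 0.1272]
eef_rot: [[0.94, -0.342, -0.002], [-0.342, -0.94, 0.001], [-0.003, -0.0, -1.0]]
contact_force: [-0.8, 0.7, 0.2]
grip_width: 0.997
gripper_force: 0.0
```

Run:
```python
from fit import *
from plan import *
c=cap('wrist','w6.png'); P=json.load(open('poses.json'))
for h in (0,1): f=fit('battery',P['battery'],[(c['color'],c)],h=h,grow=1.2); print(f)
j=f[0]; print(c['world_to_cam'][2])
go((j[0],j[1],.012,j[2]))
im=c['color'].copy(); Q=proj(c,model('battery',j[:3])).round().astype(np.int32); cv2.polylines(im,[Q[:4],Q[4:]],True,(255,0,255),1); cv2.imwrite('pics/w6o.png',im)
```

```text
(array([ 0.6545, -0.0089, -0.3504]), [0.935])
(array([ 0.6545, -0.0088, -0.3461,  0.0335]), [0.967])
[ 0.2849 -0.1037  0.9529 -0.4661]
t 16.7 at [ 0.6488 -0.0099  0.1275] psi -0.349 tilt [-0.002  0.001] w 1.001 F [-0.   1.3  0.6] 0.0
turn -0.0004 then shift x 0.0050 y -0.0029 z 0.1155
```

View pics/w6o.png

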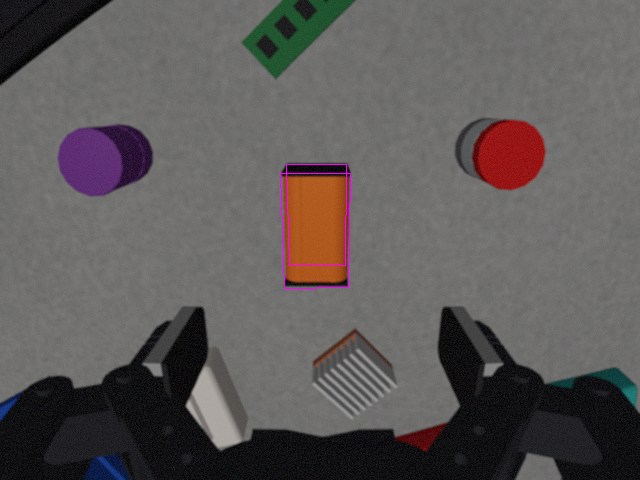

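The outline at (317,228) matches the battery, and the nearest neighbours (purple jar, red jar) are well clear of the fingers. Grasp it.

{"api": "arm_command", "payload": {"series": [[[0.005, -0.003, 0.035, 0], [0, 0, 0.035, 0], [0, 0, 0.03, 0], [0, 0, 0.012, 0], [0, 0, 0.004, 0], [0, 0, 0, 0], [0, 0, 0, 0], [0, 0, 0, 0]]]}}

```text
time: 17.5
ee_pos: [0.6566, -0.0102, 0.014]
eef_rot: [[0.939, -0.343, 0.003], [-0.343, -0.939, -0.0], [0.003, -0.001, -1.0]]
contact_force: [-0.5, 0.7, 0.4]
grip_width: 1.0
gripper_force: 0.0
```

{"api": "arm_command", "payload": {"series": [[[0, 0, 0, 0], [0, 0, 0, 0], [0, 0, 0, 0], [0, 0, 0, 0], [0, 0, 0, 0], [0, 0, 0, 0], [0, 0, 0, 0], [0, 0, 0, 0]]], "gripper": 1}}

```text
time: 18.3
ee_pos: [0.656, -0.0101, 0.013]
eef_rot: [[0.939, -0.343, 0.002], [-0.343, -0.939, -0.0], [0.001, -0.0, -1.0]]
contact_force: [0.4, 0.6, 5.8]
grip_width: 0.458
gripper_force: 63.1
```

Run:
```python
from plan import *
b=tray('green_tray',-.035,.031); print(b)
go((b[0],b[1],.12,b[2]))
```

```text
(np.float64(0.4923984275295525), np.float64(-0.2830099056944936), -0.10106334830533661)
t 18.3 at [ 0.656  -0.0101  0.013 ] psi -0.35 tilt [ 0.002 -0.   ] w 0.458 F [0.4 0.6 5.8] 63.11420202255249
turn -0.0396 then shift x -0.1353 y 0.2881 z -0.1070
```

{"api": "arm_command", "payload": {"series": [[[0, 0, -0.027, 0], [0, 0, -0.04, -0.0198], [0, 0, -0.04, -0.0198], [-0.0193, 0.0412, 0, 0], [-0.0193, 0.0412, 0, 0], [-0.0193, 0.0412, 0, 0], [-0.0193, 0.0412, 0, 0], [-0.0193, 0.0412, 0, 0]]]}}

```text
time: 19.1
ee_pos: [0.5364, -0.2063, 0.1181]
eef_rot: [[0.995, -0.1, -0.003], [-0.1, -0.995, 0.001], [-0.003, -0.001, -1.0]]
contact_force: [0.9, -0.2, -3.0]
grip_width: 0.452
gripper_force: 62.2
```

{"api": "arm_command", "payload": {"series": [[[-0.0193, 0.0412, 0, 0], [-0.0193, 0.0412, 0, 0], [0, 0, 0, 0], [0, 0, 0, 0], [0, 0, 0, 0], [0, 0, 0, 0], [0, 0, 0, 0], [0, 0, 0, 0]]]}}

```text
time: 19.9
ee_pos: [0.4924, -0.2825, 0.1193]
eef_rot: [[0.995, -0.099, -0.0], [-0.099, -0.995, -0.0], [-0.0, 0.0, -1.0]]
contact_force: [0.6, -0.0, -3.0]
grip_width: 0.454
gripper_force: 62.3
```

Run:
```python
from plan import *
b=tray('green_tray',-.035,.031); c=cap('wrist','w7.png')
go((b[0],b[1],.016,b[2]))
```

```text
t 19.95 at [ 0.4923 -0.2827  0.1193] psi -0.1 tilt [ 0. -0.] w 0.457 F [ 0.2 -0.3 -2.7] 62.29389309883118
turn 0.0002 then shift x 0.0001 y 0.0003 z 0.1033
```

View pics/w7.png

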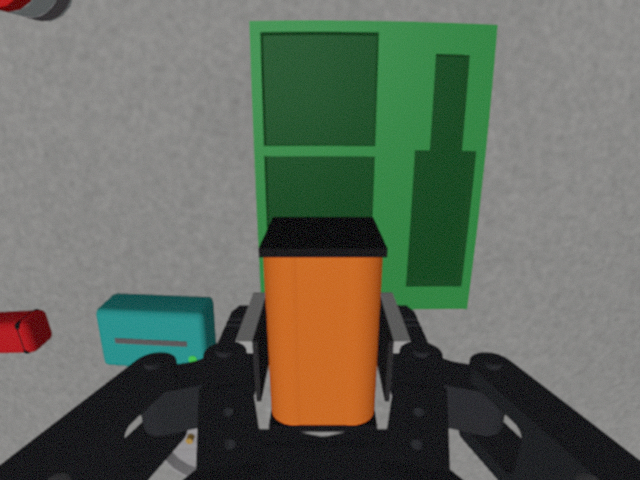

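The battery hangs level over the long pocket. The green tray's corners are at (250,22), (497,26), (467,307), and its square-pocket corners at (262,33), (379,33), (376,145), (265,146). Refine the tray pose as before.

Run:
```python
from plan import *
from scipy.optimize import least_squares
np.set_printoptions(precision=4,suppress=True)
c=cap('wrist'); uv=np.array([[262,33],[379,33],[376,145],[265,146],[250,22],[497,26],[467,307]])
L=np.array([[83.5,64.5],[83.5,-2.5],[19.5,-2.5],[19.5,64.5],[89.5,70.5],[89.5,-70.5],[-89.5,-70.5]])/1e3
def M(p,z=.016):
    cc,s=np.cos(p[2]),np.sin(p[2]); return np.c_[L@np.array([[cc,s],[-s,cc]])+p[:2],np.full(7,z)]
P=json.load(open('poses.json'))
r=least_squares(lambda p:(proj(c,M(p,p[3]))-uv).ravel(),P['green_tray']+[.016],x_scale=[.01,.01,.1,.01]); print(r.x,r.fun.reshape(-1,2).round(1).tolist())
P['green_tray']=r.x[:3].tolist(); json.dump(P,open('poses.json','w'))
b=tray('green_tray',-.035,.031); print(b); go((b[0],b[1],.017,b[2]))
```

```text
[ 0.5245 -0.3166 -0.1007  0.0133] [[-0.5, -0.1], [0.3, -0.1], [-0.3, 0.9], [0.2, -0.1], [0.7, -0.1], [-0.3, -0.6], [-0.1, 0.0]]
(np.float64(0.49281072967627715), np.float64(-0.2822624720826993), -0.1006950566276483)
t 20.0 at [ 0.4922 -0.2829  0.1193] psi -0.1 tilt [ 0. -0.] w 0.456 F [ 0.3  0.5 -2.4] 62.29351043701172
turn 0.0001 then shift x 0.0005 y -0.0007 z 0.1023
```

{"api": "arm_command", "payload": {"series": [[[0.002, -0.001, 0.035, 0], [0, 0, 0.035, 0], [0, 0, 0.018, 0], [0, 0, 0.007, 0], [0, 0, 0.003, 0], [0, 0, 0.002, 0], [0, 0, 0.001, 0], [0, 0, 0, 0]]]}}

```text
time: 20.8
ee_pos: [0.4946, -0.2831, 0.0192]
eef_rot: [[0.995, -0.101, 0.001], [-0.101, -0.995, -0.001], [0.002, 0.001, -1.0]]
contact_force: [-0.4, -0.4, -3.9]
grip_width: 0.454
gripper_force: 62.2
```

{"api": "arm_command", "payload": {"series": [[[0, 0, 0.001, 0], [0, 0, 0, 0], [0, 0, 0, 0], [0, 0, 0, 0], [0, 0, 0, 0], [0, 0, 0, 0], [0, 0, 0, 0], [0, 0, 0, 0]]]}}

```text
time: 21.6
ee_pos: [0.494, -0.2826, 0.0173]
eef_rot: [[0.995, -0.101, -0.0], [-0.101, -0.995, -0.0], [-0.0, 0.0, -1.0]]
contact_force: [0.4, -0.3, -2.7]
grip_width: 0.455
gripper_force: 62.2
```

{"api": "arm_command", "payload": {"series": [[[0, 0, 0, 0], [0, 0, 0, 0], [0, 0, 0, 0], [0, 0, 0, 0], [0, 0, -0.02, 0], [0, 0, -0.04, 0], [0, 0, -0.05, 0], [0, 0, 0, 0]]], "gripper": -1}}

```text
time: 22.4
ee_pos: [0.498, -0.2856, 0.1343]
eef_rot: [[0.995, -0.101, 0.012], [-0.101, -0.995, -0.009], [0.012, 0.008, -1.0]]
contact_force: [0.9, -0.4, 0.6]
grip_width: 1.001
gripper_force: 0.0
```

Run:
```python
from fit import *
from plan import *
c=cap('wrist','w8.png'); b=tray('green_tray',-.035,.031); print(b,fit('battery',b,[(c['color'],c)],z0=.004,grow=1.15)); P=json.load(open('poses.json'))
j=P['heat_sink']; print(j)
go((j[0],j[1],.13,j[2]))
```

```text
(np.float64(0.49281072967627715), np.float64(-0.2822624720826993), -0.1006950566276483) (array([ 0.493 , -0.2834, -0.1029]), [0.962])
[0.5325227587605162, 0.007821254916901246, 0.4323221163504024]
t 22.45 at [ 0.4963 -0.2843  0.1312] psi -0.101 tilt [ 0.007 -0.005] w 0.997 F [-0.   0.8  0.1] 0.0
turn -0.0849 then shift x 0.1553 y -0.2501 z 0.0012
```

The battery is placed. Now the heat sink.

{"api": "arm_command", "payload": {"series": [[[0, 0, 0, -0.0212], [0, 0, 0, -0.0212], [0, 0, 0, -0.0212], [0, 0, 0, -0.0212], [0.0222, -0.0357, 0, 0], [0.0222, -0.0357, 0, 0], [0.0222, -0.0357, 0, 0], [0.0222, -0.0357, 0, 0]]]}}

```text
time: 23.25
ee_pos: [0.5138, -0.114, 0.1258]
eef_rot: [[0.909, 0.418, -0.003], [0.418, -0.909, 0.001], [-0.002, -0.002, -1.0]]
contact_force: [0.9, 0.7, -0.0]
grip_width: 1.002
gripper_force: 0.0
```

{"api": "arm_command", "payload": {"series": [[[0.0222, -0.0357, 0, 0], [0.0222, -0.0357, 0, 0], [0.0222, -0.0357, 0, 0], [0, 0, 0, 0], [0, 0, 0, 0], [0, 0, 0, 0], [0, 0, 0, 0], [0, 0, 0, 0]]]}}

```text
time: 24.05
ee_pos: [0.5304, 0.0082, 0.1271]
eef_rot: [[0.909, 0.417, -0.0], [0.417, -0.909, -0.0], [-0.0, 0.0, -1.0]]
contact_force: [-0.2, -0.7, -0.5]
grip_width: 1.002
gripper_force: 0.0
```

Run:
```python
from fit import *
from plan import *
c=cap('wrist','w9.png'); P=json.load(open('poses.json'))
f=fit('heat_sink',P['heat_sink'],[(c['color'],c)]); print(f)
j=f[0]
go((j[0],j[1],.013,j[2]))
im=c['color'].copy(); Q=proj(c,model('heat_sink',j[:3])).round().astype(np.int32); cv2.polylines(im,[Q[:4],Q[4:]],True,(255,0,255),1); cv2.imwrite('pics/w9o.png',im)
```

```text
(array([0.5338, 0.0062, 0.3903]), [0.982])
t 24.1 at [0.5305 0.0083 0.1272] psi 0.43 tilt [-0. -0.] w 1.0 F [ 0.1  0.4 -0.6] 0.0
turn 0.0063 then shift x 0.0023 y 0.0033 z 0.1142
```

View pics/w9o.png

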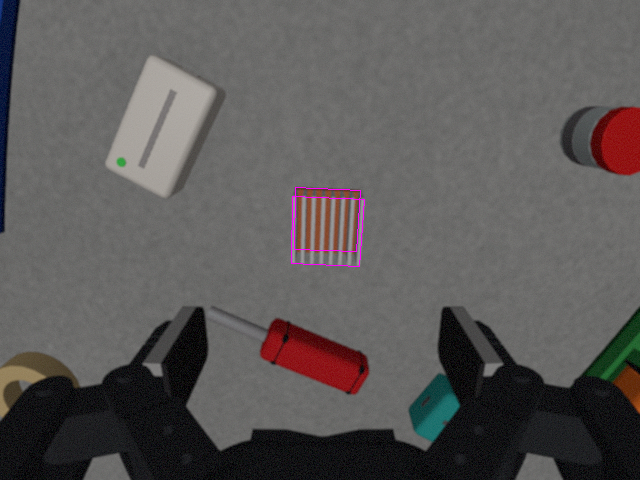

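The heat sink is at (327,228) with its fins along tool x. The white charger (165,125) and driver (315,355) are clear of the fingers. Grasp it.

{"api": "arm_command", "payload": {"series": [[[0.002, 0.003, 0.035, 0.004], [0, 0, 0.035, 0], [0, 0, 0.028, 0], [0, 0, 0.012, 0], [0, 0, 0.004, 0], [0, 0, 0, 0], [0, 0, 0, 0], [0, 0, 0, 0]]]}}

```text
time: 24.9
ee_pos: [0.5347, 0.0073, 0.0146]
eef_rot: [[0.918, 0.396, 0.003], [0.396, -0.918, -0.0], [0.002, 0.001, -1.0]]
contact_force: [0.2, -0.3, -0.8]
grip_width: 1.0
gripper_force: 0.0
```

{"api": "arm_command", "payload": {"series": [[[0, 0, 0, 0], [0, 0, 0, 0], [0, 0, 0, 0], [0, 0, 0, 0], [0, 0, 0, 0], [0, 0, 0, 0], [0, 0, 0, 0], [0, 0, 0, 0]]], "gripper": 1}}

```text
time: 25.7
ee_pos: [0.5341, 0.0075, 0.014]
eef_rot: [[0.918, 0.396, 0.001], [0.396, -0.918, -0.0], [0.001, 0.001, -1.0]]
contact_force: [-0.7, 0.0, 5.9]
grip_width: 0.496
gripper_force: 62.2
```

Run:
```python
from plan import *
b=tray('green_tray',.0515,.031); print(b)
go((b[0],b[1],.12,b[2]))
```

```text
(np.float64(0.5788725669590205), np.float64(-0.290957882568617), -0.1006950566276483)
t 25.7 at [0.5341 0.0075 0.014 ] psi 0.407 tilt [ 0.001 -0.   ] w 0.496 F [-0.7  0.   5.9] 62.18433737754822
turn 0.0808 then shift x 0.0745 y 0.2924 z -0.1060
```

{"api": "arm_command", "payload": {"series": [[[0, 0, -0.026, 0], [0, 0, -0.04, 0.0202], [0, 0, -0.04, 0.0202], [0, 0, 0, 0.0202], [0, 0, 0, 0.0202], [0.0106, 0.0418, 0, 0], [0.0106, 0.0418, 0, 0], [0.0106, 0.0418, 0, 0]]]}}

```text
time: 26.5
ee_pos: [0.5525, -0.1213, 0.1191]
eef_rot: [[0.995, -0.099, -0.0], [-0.099, -0.995, 0.0], [-0.0, -0.0, -1.0]]
contact_force: [1.3, 0.1, -0.5]
grip_width: 0.497
gripper_force: 61.5
```

{"api": "arm_command", "payload": {"series": [[[0.0106, 0.0418, 0, 0], [0.0106, 0.0418, 0, 0], [0.0106, 0.0418, 0, 0], [0.0106, 0.0418, 0, 0], [0, 0, 0, 0], [0, 0, 0.03, 0], [0, 0, 0, 0], [0, 0, 0, 0]]]}}

```text
time: 27.3
ee_pos: [0.5771, -0.2901, 0.0885]
eef_rot: [[0.995, -0.1, -0.002], [-0.1, -0.995, 0.002], [-0.003, -0.001, -1.0]]
contact_force: [0.6, -0.3, -0.8]
grip_width: 0.497
gripper_force: 61.5
```

Run:
```python
from plan import *
b=tray('green_tray',.0515,.031); print(b)
go((b[0],b[1],.018,b[2])); cap('wrist','w10.png')
```

```text
(np.float64(0.5788725669590205), np.float64(-0.290957882568617), -0.1006950566276483)
t 27.3 at [ 0.5771 -0.2901  0.0885] psi -0.101 tilt [-0.002  0.002] w 0.497 F [ 0.6 -0.3 -0.8] 61.520540714263916
turn 0.0000 then shift x 0.0019 y 0.0007 z 0.0705
```

View pics/w10.png

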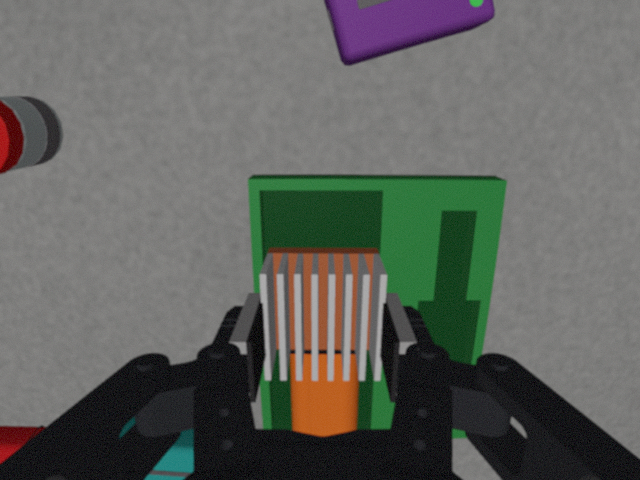

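The heat sink (323,315) is aligned over the square pocket, with the battery seated in the long pocket at (323,390). Lower and release.

{"api": "arm_command", "payload": {"series": [[[0.001, 0.001, 0.035, 0], [0, 0, 0.022, 0], [0, 0, 0.007, 0], [0, 0, 0.004, 0], [0, 0, 0.002, 0], [0, 0, 0.001, 0], [0, 0, 0, 0], [0, 0, 0, 0]]]}}

```text
time: 28.15
ee_pos: [0.5792, -0.2925, 0.0191]
eef_rot: [[0.995, -0.101, 0.001], [-0.101, -0.995, -0.001], [0.001, 0.001, -1.0]]
contact_force: [-0.7, 0.1, -0.8]
grip_width: 0.498
gripper_force: 61.5
```

Run:
```python
from plan import *
b=tray('green_tray',.0515,.031)
go((b[0],b[1],.018,b[2]))
```

```text
t 28.15 at [ 0.5792 -0.2925  0.0191] psi -0.101 tilt [ 0.001 -0.001] w 0.498 F [-0.7  0.1 -0.8] 61.54552102088928
turn -0.0000 then shift x -0.0005 y -0.0015 z 0.0011
```

{"api": "arm_command", "payload": {"series": [[[0, -0.001, 0.001, 0], [0, 0, 0.0005, 0], [0, 0, 0, 0], [0, 0, 0, 0], [0, 0, 0, 0], [0, 0, 0, 0], [0, 0, 0, 0], [0, 0, 0, 0]]]}}

```text
time: 28.95
ee_pos: [0.5793, -0.2917, 0.0181]
eef_rot: [[0.995, -0.101, 0.001], [-0.101, -0.995, -0.001], [0.001, 0.001, -1.0]]
contact_force: [-1.1, -0.2, 5.2]
grip_width: 0.497
gripper_force: 62.2
```

{"api": "arm_command", "payload": {"series": [[[0, 0, 0, 0], [0, 0, 0, 0], [0, 0, 0, 0], [0, 0, 0, 0], [0, 0, -0.02, 0], [0, 0, -0.04, 0], [0, 0, -0.05, 0], [0, 0, 0, 0]]], "gripper": -1}}

```text
time: 29.75
ee_pos: [0.5832, -0.2938, 0.1344]
eef_rot: [[0.995, -0.101, 0.012], [-0.101, -0.995, -0.008], [0.013, 0.007, -1.0]]
contact_force: [0.5, -0.1, 0.9]
grip_width: 0.994
gripper_force: 0.0
```

Run:
```python
from fit import *
from plan import *
c=cap('wrist','w11.png'); b=tray('green_tray',.0515,.031); print(b,fit('heat_sink',b,[(c['color'],c)],z0=.004,grow=1.15)); P=json.load(open('poses.json'))
j=P['driver']; print(j)
go((j[0],j[1],.13,1.57))
```

```text
(np.float64(0.5788725669590205), np.float64(-0.290957882568617), -0.1006950566276483) (array([ 0.579 , -0.2924, -0.1122]), [0.98])
[0.43743598914979265, -0.02983800122178766, 1.6153921158054412]
t 29.8 at [ 0.5814 -0.2927  0.1311] psi -0.101 tilt [ 0.008 -0.005] w 0.998 F [-0.6  0.5 -1.2] 0.0
turn -0.2659 then shift x 0.2628 y -0.1442 z 0.0011
```

The heat sink is placed. Now the driver, which needs a turn of about 96°.

{"api": "arm_command", "payload": {"series": [[[0, 0, 0, -0.0222], [0, 0, 0, -0.0222], [0, 0, 0, -0.0222], [0, 0, 0, -0.0222], [0, 0, 0, -0.0222], [0, 0, 0, -0.0222], [0, 0, 0, -0.0222], [0, 0, 0, -0.0222]]]}}

```text
time: 30.6
ee_pos: [0.578, -0.2906, 0.125]
eef_rot: [[0.523, 0.852, -0.003], [0.852, -0.523, 0.002], [0.0, -0.003, -1.0]]
contact_force: [-0.5, -0.0, -0.3]
grip_width: 1.0
gripper_force: 0.0
```

{"api": "arm_command", "payload": {"series": [[[0, 0, 0, -0.0222], [0, 0, 0, -0.0222], [0, 0, 0, -0.0222], [0, 0, 0, -0.0222], [0.037, -0.0203, 0, 0], [0.037, -0.0203, 0, 0], [0.037, -0.0203, 0, 0], [0.037, -0.0203, 0, 0]]]}}

```text
time: 31.4
ee_pos: [0.4955, -0.1417, 0.1252]
eef_rot: [[-0.001, 1.0, -0.003], [1.0, 0.001, 0.001], [0.001, -0.003, -1.0]]
contact_force: [-0.3, 0.0, -0.4]
grip_width: 1.001
gripper_force: 0.0
```

{"api": "arm_command", "payload": {"series": [[[0.037, -0.0203, 0, 0], [0.037, -0.0203, 0, 0], [0.037, -0.0203, 0, 0], [0, 0, 0, 0], [0, 0, 0, 0], [0, 0, 0, 0], [0, 0, 0, 0], [0, 0, 0, 0]]]}}

```text
time: 32.2
ee_pos: [0.4369, -0.0334, 0.1266]
eef_rot: [[-0.001, 1.0, -0.0], [1.0, 0.001, -0.0], [-0.0, -0.0, -1.0]]
contact_force: [1.0, 0.2, 0.0]
grip_width: 1.0
gripper_force: 0.0
```

Run:
```python
from fit import *
from plan import *
c=cap('wrist'); P=json.load(open('poses.json'))
for h in(1,0): f=fit('driver',P['driver'],[(c['color'],c)],h=h); print(f)
j=f[0]
go((j[0],j[1],.011,j[2]))
im=c['color'].copy(); Q=proj(c,model('driver',j[:3])).round().astype(np.int32); cv2.polylines(im,[Q[:4],Q[4:]],True,(255,0,255),1); cv2.imwrite('pics/w12o.png',im)
```

```text
(array([ 0.4388, -0.0312,  1.5589,  0.0105]), [0.96])
(array([ 0.4382, -0.0299,  1.5269]), [0.879])
t 32.25 at [ 0.4368 -0.0333  0.1266] psi 1.572 tilt [-0. -0.] w 1.001 F [ 0.  -0.5 -0.2] 0.0
turn 0.0071 then shift x 0.0034 y 0.0013 z 0.1156
```

View pics/w12o.png

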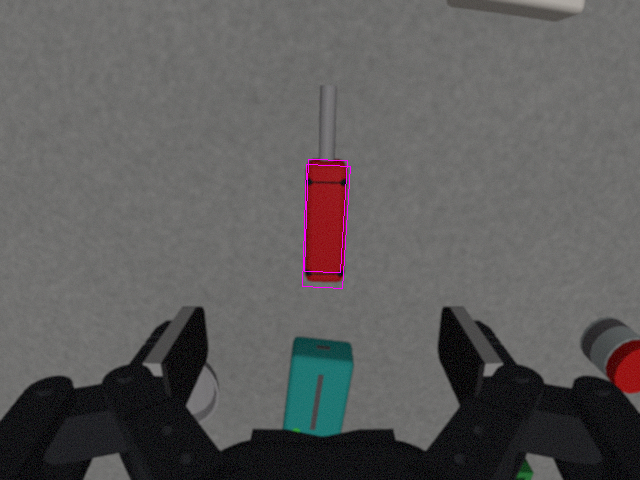

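The driver is at (326,220), shank up in the picture. The teal brick (320,385) is clear of where the fingers come down. Grasp it.

{"api": "arm_command", "payload": {"series": [[[0.0025, 0.002, 0.035, 0.0025], [0, 0, 0.035, 0], [0, 0, 0.028, 0], [0, 0, 0.012, 0], [0, 0, 0.004, 0], [0, 0, 0, 0], [0, 0, 0, 0], [0, 0, 0, 0]]]}}

```text
time: 33.05
ee_pos: [0.4392, -0.0303, 0.0136]
eef_rot: [[0.014, 1.0, 0.002], [1.0, -0.014, -0.001], [-0.001, 0.002, -1.0]]
contact_force: [0.4, -0.4, -0.8]
grip_width: 1.001
gripper_force: 0.0
```

{"api": "arm_command", "payload": {"series": [[[0, 0, 0, 0], [0, 0, 0, 0], [0, 0, 0, 0], [0, 0, 0, 0], [0, 0, 0, 0], [0, 0, 0, 0], [0, 0, 0, 0], [0, 0, 0, 0]]], "gripper": 1}}

```text
time: 33.85
ee_pos: [0.4386, -0.03, 0.0132]
eef_rot: [[0.014, 1.0, 0.001], [1.0, -0.014, -0.0], [-0.0, 0.001, -1.0]]
contact_force: [-0.9, -0.8, 5.0]
grip_width: 0.287
gripper_force: 59.5
```

Run:
```python
from plan import *
b=tray('green_tray',-.0275,-.0455); print(b)
go((b[0],b[1],.12,b[2]))
```

```text
(np.float64(0.49258257797047217), np.float64(-0.3591289013402051), -0.1006950566276483)
t 33.85 at [ 0.4386 -0.03    0.0132] psi 1.557 tilt [ 0.001 -0.   ] w 0.287 F [-0.9 -0.8  5. ] 59.51938033103943
turn 0.2638 then shift x 0.0868 y 0.3220 z -0.1068
```

{"api": "arm_command", "payload": {"series": [[[0, 0, -0.027, 0], [0, 0, -0.04, 0.022], [0, 0, -0.04, 0.022], [0, 0, 0, 0.022], [0, 0, 0, 0.022], [0, 0, 0, 0.022], [0, 0, 0, 0.022], [0, 0, 0, 0.022]]]}}

```text
time: 34.65
ee_pos: [0.4378, -0.0299, 0.1194]
eef_rot: [[0.834, 0.551, -0.001], [0.551, -0.834, 0.0], [-0.001, -0.001, -1.0]]
contact_force: [-0.2, 0.1, -1.3]
grip_width: 0.285
gripper_force: 59.4
```

{"api": "arm_command", "payload": {"series": [[[0, 0, 0, 0.022], [0, 0, 0, 0.022], [0, 0, 0, 0.022], [0, 0, 0, 0.022], [0, 0, 0, 0.0218], [0.0108, 0.0402, 0, 0], [0.0108, 0.0402, 0, 0], [0.0108, 0.0402, 0, 0]]]}}

```text
time: 35.45
ee_pos: [0.4583, -0.1541, 0.1195]
eef_rot: [[0.995, -0.099, -0.0], [-0.099, -0.995, 0.0], [-0.0, -0.0, -1.0]]
contact_force: [1.2, 0.2, -0.9]
grip_width: 0.285
gripper_force: 59.5
```

{"api": "arm_command", "payload": {"series": [[[0.0108, 0.0402, 0, 0], [0.0108, 0.0402, 0, 0], [0.0108, 0.0402, 0, 0], [0.0108, 0.0402, 0, 0], [0.0108, 0.0402, 0, 0], [0, 0, 0.03, 0], [0, 0, 0, 0], [0, 0, 0, 0]]]}}

```text
time: 36.25
ee_pos: [0.491, -0.3575, 0.0887]
eef_rot: [[0.995, -0.1, -0.003], [-0.1, -0.995, 0.003], [-0.003, -0.002, -1.0]]
contact_force: [0.5, 0.1, -1.0]
grip_width: 0.286
gripper_force: 59.5
```

Run:
```python
from plan import *
b=tray('green_tray',-.0275,-.0455); print(b)
go((b[0],b[1],.0172,b[2])); cap('wrist','w13.png')
```

```text
(np.float64(0.49258257797047217), np.float64(-0.3591289013402051), -0.1006950566276483)
t 36.25 at [ 0.491  -0.3575  0.0887] psi -0.101 tilt [-0.003  0.003] w 0.286 F [ 0.5  0.1 -1. ] 59.51269268989563
turn 0.0000 then shift x 0.0018 y 0.0015 z 0.0715
```

View pics/w13.png

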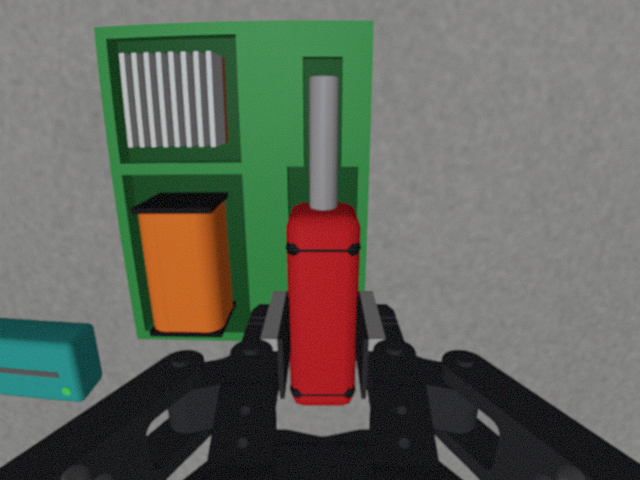

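The red driver is lined up, with the shank at (323,140) over the channel and the handle over its recess; the heat sink and battery are seated. Lower it, then open only part way so the fingers stay clear of the battery.

{"api": "arm_command", "payload": {"series": [[[0.002, 0.001, 0.035, 0], [0, 0, 0.022, 0], [0, 0, 0.007, 0], [0, 0, 0.003, 0], [0, 0, 0.001, 0], [0, 0, 0, 0], [0, 0, 0, 0], [0, 0, 0, 0]]]}}

```text
time: 37.1
ee_pos: [0.4943, -0.3602, 0.0226]
eef_rot: [[0.995, -0.1, 0.001], [-0.1, -0.995, -0.001], [0.001, 0.001, -1.0]]
contact_force: [0.2, -0.1, -0.5]
grip_width: 0.285
gripper_force: 59.5
```

Run:
```python
from plan import *
b=tray('green_tray',-.0275,-.0455)
go((b[0],b[1],.0172,b[2]))
```

```text
t 37.1 at [ 0.4943 -0.3602  0.0226] psi -0.1 tilt [ 0.001 -0.001] w 0.285 F [ 0.2 -0.1 -0.5] 59.50937569141388
turn 0.0001 then shift x -0.0018 y -0.0008 z 0.0054
```

{"api": "arm_command", "payload": {"series": [[[-0.001, -0.001, 0.002, 0], [0, 0, 0.001, 0], [0, 0, 0.001, 0], [0, 0, 0.0005, 0], [0, 0, 0, 0], [0, 0, 0, 0], [0, 0, 0, 0], [0, 0, 0, 0]]]}}

```text
time: 37.9
ee_pos: [0.4931, -0.3588, 0.0173]
eef_rot: [[0.995, -0.1, 0.0], [-0.1, -0.995, -0.0], [0.0, 0.0, -1.0]]
contact_force: [1.2, -0.0, -1.6]
grip_width: 0.286
gripper_force: 59.6
```

Run:
```python
from plan import *
b=tray('green_tray',-.0275,-.0455)
go((b[0],b[1],.0172,b[2]))
```

```text
t 37.9 at [ 0.4931 -0.3588  0.0173] psi -0.1 tilt [ 0. -0.] w 0.286 F [ 1.2 -0.  -1.6] 59.58973467350006
turn 0.0000 then shift x -0.0004 y 0.0004 z 0.0001
```

{"api": "arm_command", "payload": {"series": [[[0, 0, 0, 0], [0, 0, 0, 0], [0, 0, 0, 0], [0, 0, 0, 0], [0, 0, -0.02, 0], [0, 0, -0.04, 0], [0, 0, -0.05, 0], [0, 0, -0.04, 0]]], "gripper": -0.1}}

```text
time: 38.7
ee_pos: [0.4933, -0.359, 0.1699]
eef_rot: [[0.995, -0.1, 0.001], [-0.1, -0.995, -0.001], [0.002, 0.001, -1.0]]
contact_force: [0.4, -1.0, -0.5]
grip_width: 0.551
gripper_force: 0.0
```

{"api": "arm_command", "payload": {"series": [[[-0.04, -0.03, -0.03, 0], [0, -0.04, -0.03, 0], [0, -0.04, -0.03, 0], [0, -0.04, 0, 0], [0, -0.04, 0, 0], [0, 0, 0, 0], [0, 0, 0, 0], [0, 0, 0, 0]]]}}

```text
time: 39.5
ee_pos: [0.4775, -0.1712, 0.253]
eef_rot: [[0.995, -0.101, 0.0], [-0.101, -0.995, -0.001], [0.0, 0.001, -1.0]]
contact_force: [-0.2, 0.0, -0.1]
grip_width: 0.553
gripper_force: 0.0
```

Run:
```python
from fit import *
from plan import *
c=cap('wrist','w14.png'); go()
b=tray('green_tray',-.0275,-.0455); print('driver',b,fit('driver',b,[(c['color'],c)],z0=.004,grow=1.15),fit('driver',b,[(c['color'],c)],h=True,z0=.004,grow=1.15))
b=tray('green_tray',.0515,.031); print('sink',b,fit('heat_sink',b,[(c['color'],c)],z0=.004,grow=1.15))
b=tray('green_tray',-.035,.031); print('batt',b,fit('battery',b,[(c['color'],c)],z0=.004,grow=1.1))
c=cap('scene'); s=cap('side')
a=cv2.resize(c['color'][120:420,130:430],(400,400)); d=cv2.resize(s['color'][160:400,230:470],(400,400)); cv2.imwrite('pics/end.png',np.hstack([a,d]))
```

```text
t 39.55 at [ 0.4775 -0.1715  0.2529] psi -0.101 tilt [-0.    -0.001] w 0.55 F [-0.2 -0.6  0.9] 0.0
driver (np.float64(0.49258257797047217), np.float64(-0.3591289013402051), -0.1006950566276483) (array([ 0.4953, -0.3568, -0.103 ]), [0.818]) (array([ 0.4944, -0.3626, -0.1013,  0.015 ]), [0.976])
sink (np.float64(0.5788725669590205), np.float64(-0.290957882568617), -0.1006950566276483) (array([ 0.5795, -0.2929, -0.0686]), [0.846])
batt (np.float64(0.49281072967627715), np.float64(-0.2822624720826993), -0.1006950566276483) (array([ 0.4932, -0.2826, -0.096 ]), [0.962])
```

View pics/end.png

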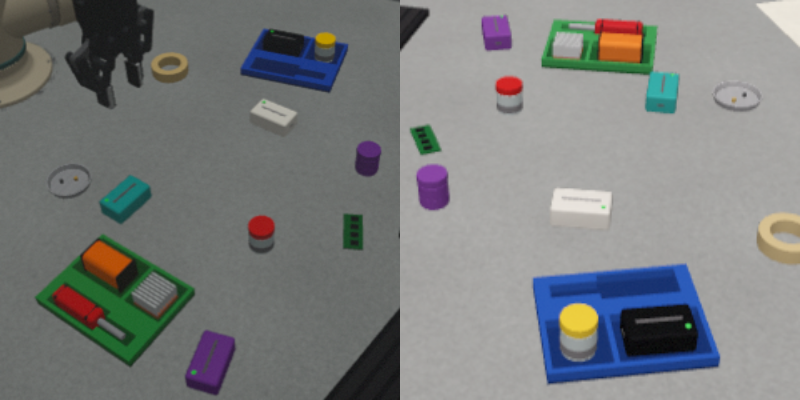

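All five are seated in both views: charger (658,330) and jar (578,330) in the blue tray; battery (108,265), heat sink (155,295) and driver with its shank in the channel (90,312) in the green. The white charger and red jar haven't moved. Handing the job in.

```bash
python3 -c "
from h import *
print(manip.close_job())"
```

```text
the job is handed in; nothing more can be done
None
```

Both kits are made up and the job is handed in at about 40 s: all five parts measured within about 4 mm of their pocket centres, released and at rest, with the white charger and red-lidded jar left untouched; the hand-in returned no verdict.

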